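# Hang the caddy on the utensil rail and click it home

### The job

Put the small green caddy back on the utensil stand: thread the black shoe on its back into the open right-hand end of the slotted rail and slide it along until it is pressed home on the spring buffer of the stop and the stop's catch has snapped in behind the shoe, then let go so that it hangs there by itself. The stop may be clamped anywhere along the middle of the rail, so feel for it and push gently, never hard; leave the other things standing where they are.

Things in the scene. Friction and masses are not known exactly. Their poses are not given: they have to be found in the camera images.
- caddy: Green box caddy with a white rim, open on top, 44 (x) x 46 (y) x 80 (z) mm, 0.11 to 0.18 kg, standing upright on the worktop; hold it from above across its 46 mm width (y), near the top. Origin: centre of its underside; z up, +x to its back, where a black nylon T shoe sits. Hung, its axes are parallel to the stand's, its origin 38 mm in front (-x) of and 62 mm below the rail's centreline.
- shoe (a point): Centre of the caddy's T shoe, at (38, 0, 62) mm in the caddy's frame. The shoe is 40 mm long (y), 25.4 mm high (z) and 6.4 mm thick (x), with rounded ends; a neck 28 mm long (y) and 9 mm high (z) joins it to the caddy's back wall at x = 22 mm. Nylon: slides easily, but binds if it is pushed askew.
- rail: Fixed utensil stand: wooden board 96 x 420 mm, 14 mm thick, two posts behind, an aluminium C rail 400 mm long (y), 14 mm deep (x), 33.5 mm high, its centreline 195 mm above the worktop. Origin: on the worktop below the middle of the centreline; z up, -x to the robot. Hooks with a bottle opener and a peeler hang on it at y = 135 and 178 mm; left end (+y) closed.
- mouth (a point): Open right end of the rail, on its centreline, at (0, -200, 195) mm in the stand's frame. The shoe enters here and slides to +y of the stand. Inside, the rail is 27.5 mm high and 8 mm deep: the centred shoe has 1 mm play above and below, 0.8 mm in front and behind. The neck runs in a slot 12.5 mm high in the rail's front (x = -7 mm).
- zone (a point): Middle of the stretch where the stop may be clamped: a dark block on the rail with a red knob up to 40 mm above the centreline. Its catch tip is within 50 mm of here along y; not measured. The shoe lifts the catch (up to 6 N), 39 mm past the tip meets a spring buffer (1.5 N, then 1.5 N per mm) and by a push of 10 N the catch has snapped behind it. Buffer solid after 7 mm (12 N).
- egg_cup: White egg cup, 49 mm wide, 50 mm high, loose, in front of the stand; origin at the centre of its underside.
- spice_jar: Spice jar with a red cap, 45 mm wide, 106 mm high, loose, behind the caddy; origin at the centre of its underside.
- salt_mill: Glass salt shaker with a grey top, 44 mm wide, 90 mm high, loose, at the left; origin at the centre of its underside.
Mind the look-alikes: they are no part of the job. Leave any blue look-alike of the caddy alone.

How it is judged:
On the way, in this order (a step that is already met when the one before it is completed fails the run):
1. the shoe is threaded into the rail with its whole length inside the open end (x of shoe in the frame of mouth between -0.003 and 0.003 m and z of shoe in the frame of mouth between -0.003 and 0.003 m and angle between caddy's own z axis and vertical below 0.14 rad and y of shoe in the frame of mouth above 0.022 m), for 0.1 s.
2. the shoe is pushed home on the buffer and the catch is down behind it (x of shoe in the frame of mouth between -0.003 and 0.003 m and z of shoe in the frame of mouth between -0.003 and 0.003 m and angle between caddy's own z axis and vertical below 0.14 rad and y of catch_c0 in the frame of caddy between -0.032 and -0.0235 m and z of catch_c0 in the frame of rail below 0.2125 m), for 0.2 s.
At the end, for the whole second after the job is handed in: The caddy hangs at rest by its shoe inside the rail (the shoe within 3 mm of the centreline, the caddy leaning less than 8 degrees), on the buffer, and the catch is fully down (within 2 mm) behind the shoe's tail (all of step 2 and linear speed of caddy below 0.02 m/s); the robot touches nothing.
It fails at once if the shoe is jammed or forced in the rail (contact forces of more than 40 N in all) (contact force between caddy and rail above 40 N).
It fails at once if the caddy is rammed against the stop (more than 20 N) (contact force between caddy and stop above 20 N).
It fails at once if an object standing by is knocked or shifted by more than 20 mm (distance of any of egg_cup, spice_jar, salt_mill from where it was at the start of the episode above 0.02 m).
It also fails if it takes over 64 s, if anything falls off the work surface, if the arm or the gripper's body presses on something with over 40 N, if the wrist force passes 120 N, or if a joint passes its speed limit or range.

### The arm

A 6-joint arm with a two-finger parallel gripper is mounted at the origin on a cart in front of the work surface, level with it; the furniture and walls round the work are solid. World frame = base frame: x ahead of the robot, y to its left, z up, the work surface at z = 0. Lengths are in m, angles in rad, forces in N, time in s.
With the tool pointing down it reaches from about 0.35 to 0.775 m from the base axis. Payload 7.3 kg.
Tool frame: the origin (TCP) lies at the centre of the arm's flange, where the gripper is bolted on; the fingertips stand 178 mm ahead of it and the grasp point (between the pads) lies 159 mm ahead of it (tip_extent is the distance from the TCP to the fingertips, in m); z points along the fingers, y is the line along which they close (so a half turn about z gives the same grasp; the last joint's range is limited). The gripper opens to 92 mm and grips with 3 to 60 N. Pads are 19 mm wide; open, the fingers measure 130 mm over their backs; the gripper's body (75 mm by 190 mm) begins 47 mm behind the grasp point.
Start: joints at [-1.454, 0.342, 1.524, -0, 1.275, -0.146], TCP at [0.136, -0.507, 0.405] pointing down, gripper open.
Joint ranges: [-2.53, 2.53], [-0.77, 2.02], [0.04, 2.7], [-1, 4.14], [0.28, 2.66], [-3.11, 3.11]. Speed limits (rad/s): [2.57, 2.57, 3.14, 3.14, 3.14, 3.14].

### API

Orientations are given as [roll, pitch, yaw] about the fixed x, y, z axes, in that order (R = Rz(yaw) Ry(pitch) Rx(roll)).
In Python, from cell import * gives the robot as it stands.
- The arm moves only by the tool arm_command, never from a script. Its arguments are lists of equal length, an entry for each row: "xyz": the shift along the world's x, y, z in mm, a list of three; "spin": the turn about the world's z in degrees. In form: {"xyz": [[tx, ty, tz], ...], "spin": [spin, ...]}. A call has 1 to 20 rows; each row shifts and turns the commanded pose from where the row before left it; what a row does not reach is not made up. A row lasts 1/10 s, in which the tool goes at most 50 mm and 8.59 degrees, less where a joint would pass 70% of its speed; a pose out of reach is approached as far as the arm can. A call with a gripper value outside its range is refused whole. "jaw" is the opening, from -1 (shut) to 1 (fully open), set as the call begins (left out, the last holds). The fingers move at their own pace and stop on an object; "squeeze" is the grip in N (left out, the last holds). Time passes only in rows, so rows that do not move let the fingers close. It gives the time, the measured TCP pose, the force, the opening and the grip force at its end, in the units of the state.
- observe(): the state, without advancing time (a new reading comes with each control period).
- read_camera(name): name is "scene" or "top" or "wrist"; returns a dict with "img" (420x560x3 uint8, red, green, blue), "depth" (420x560 float32, m along the optical axis (not along the pixel's ray), 0 where there is no reading), "fx", "fy", "cx", "cy" (pixels), "world_from_camera" (4x4, takes a point from camera to world coordinates). Camera axes: x right, y up, looking along -z (the intrinsics and any distortion apply to the point x, -y, -z); pixel columns grow to the right and rows downward; lengths in m; the calibration is good to about 2 mm. The wrist camera is an equidistant fisheye: a pixel r from the principal point sees the ray r / f radians off the axis. A picture is of the moment at which its call begins.
- hand_in(): hands the job in; it is judged then, once.
The state is a dict: "time": time; "qpos": joint angles; "qvel": joint speeds; "joint_efforts": joint torques, N m; "tool_pos": TCP position; "tool_rot": TCP orientation; "contact_force": force on the tool from outside, world axes, zero at the start; "torque": the same for the moment, N m; "opening": finger opening in m; "grip_force": force on a finger pad.
Only numpy, scipy, OpenCV 4.12 (cv2) and the standard library are available. Lean on these libraries where they do the work, as an engineer would, in place of code of your own. Each camera call takes 0.05 s, during which the arm holds its last target. There are 200 camera calls.

## Working session

There is one attempt and no reset: what is moved stays moved. The work goes in short steps, Python scripts to look and compute and a tool call to move; the robot and the scene stay as the last step left them, time stands still between calls to the robot, and variables do not carry over. Pictures are saved under pics/ and viewed, at most 12 in all, crops included, and the job is handed in when it is done.

Besides the shell and the picture viewer there is one more tool, called by a JSON object that holds its "api" and its "payload". arm_command: Moves the arm, as the interface text tells. Its arguments: {"type":"object","properties":{"xyz":{"type":"array","items":{"type":"array","items":{"type":"number"}}},"spin":{"type":"array","items":{"type":"number"}},"jaw":{"type":"number"},"squeeze":{"type":"number"}},"required":["xyz","spin"]}

```bash
mkdir -p pics; cat > h.py <<'E'
from cell import *
import numpy as np, cv2
def cloud(c):
    d=c["depth"];v,u=np.mgrid[:d.shape[0],:d.shape[1]]
    P=np.stack([(u-c["cx"])/c["fx"]*d,-(v-c["cy"])/c["fy"]*d,-d,np.ones_like(d)],-1)
    return (P@np.array(c["world_from_camera"]).T)[...,:3]
E
python3 - <<'E'
from h import *
o=observe();print({k:np.round(v,3) for k,v in o.items()})
for n in("scene","top"):
    c=read_camera(n);np.savez(n,**c)
    print(n,c["fx"],c["cx"],c["cy"],np.round(c["world_from_camera"],3).tolist(),(c["depth"]>0).mean(),[k for k in c])
    cv2.imwrite(f"pics/{n}.png",c["img"][...,::-1])
E
```

```text
{'time': np.float64(0.0), 'qpos': array([-1.454,  0.343,  1.525, -0.   ,  1.275, -0.146]), 'qvel': array([ 0.   , -0.002, -0.   ,  0.002,  0.   , -0.001]), 'joint_efforts': array([ 1.0000e-03, -4.3125e+01, -2.4422e+01,  7.2000e-02,  5.6000e-02,
       -0.0000e+00]), 'tool_pos': array([ 0.136, -0.507,  0.404]), 'tool_rot': array([-3.14 , -0.   ,  0.263]), 'contact_force': array([-0.247, -0.183, -0.23 ]), 'torque': array([ 0.059, -0.014, -0.002]), 'grip_force': np.float64(0.0), 'opening': np.float64(0.091)}
scene 385.0523465193749 282.70635897754346 207.75836585554626 [[-0.641, 0.431, -0.635, -0.217], [-0.767, -0.381, 0.516, 0.543], [-0.02, 0.818, 0.575, 0.779], [0.0, 0.0, 0.0, 1.0]] 0.9960459183673469 ['img', 'depth', 'fx', 'fy', 'cx', 'cy', 'world_from_camera']
top 512.7438874866594 278.7978285209229 208.054935176145 [[-0.013, 0.989, -0.147, 0.245], [-1.0, -0.013, 0.002, -0.051], [0.0, 0.147, 0.989, 1.747], [0.0, 0.0, 0.0, 1.0]] 0.9958886054421768 ['img', 'depth', 'fx', 'fy', 'cx', 'cy', 'world_from_camera']
```

View pics/scene.png

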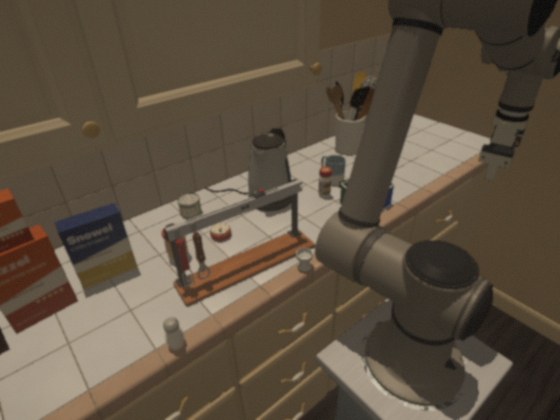

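View pics/top.png

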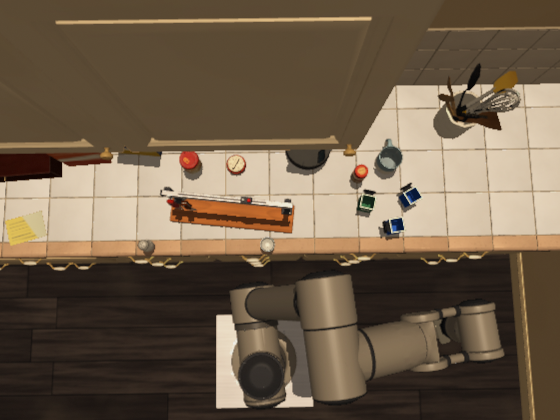

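Scene: the rail runs (168,230)–(302,187) with the knob near (262,193). The caddy is partly hidden behind the arm at about (345,190).
Top: candidates for the caddy are green at (367,202), blue at (409,196) and blue at (394,227). I choose green. The rail runs (165,190)–(293,207) with the red knob at about (247,199), and the open right end is near (290,207).

```bash
python3 - <<'E'
from h import *
T=dict(np.load("top.npz"));S=dict(np.load("scene.npz"))
a=cv2.resize(T["img"][170:250,340:430],None,fx=6,fy=6,interpolation=cv2.INTER_CUBIC)
b=cv2.resize(T["img"][175:240,155:305],None,fx=5,fy=5,interpolation=cv2.INTER_CUBIC)
im=np.zeros((600,760,3),np.uint8);
a=cv2.resize(a,(300,267));im[:267,:300]=a;im[270:595,:750]=b
s=cv2.resize(S["img"][160:240,230:360],(429,264),interpolation=cv2.INTER_CUBIC);im[:264,310:739]=s
cv2.imwrite("pics/crop.png",np.clip(im[...,::-1].astype(float)*1.5,0,255))
for n,C in(("top",T),("scene",S)):
    P=cloud(C);I=C["img"].astype(int);hsv=cv2.cvtColor(C["img"],cv2.COLOR_RGB2HSV)
    g=(hsv[...,0]>40)&(hsv[...,0]<85)&(hsv[...,1]>90)&(P[...,2]>0)&(P[...,2]<.12)&(P[...,0]>.2)
    print(n,"green",g.sum(),np.median(P[g],0).round(4),P[g].min(0).round(3),P[g].max(0).round(3))
    m=(P[...,2]>.2)&(P[...,2]<.222)&(P[...,1]>-.2)&(P[...,1]<.45)&(P[...,0]>.35)&(P[...,0]<.75)
    Q=P[m];print("rail",m.sum())
    vx,vy,x0,y0=cv2.fitLine(Q[:,:2].astype(np.float32),cv2.DIST_HUBER,0,.001,.001).ravel()
    t=(Q[:,:2]-[x0,y0])@[vx,vy];k=abs((Q[:,:2]-[x0,y0])@[-vy,vx])<.012
    print(vx,vy,x0,y0,np.degrees(np.arctan2(-vx*np.sign(vy),abs(vy))),"ends",[x0+vx*t[k].min(),y0+vy*t[k].min()],[x0+vx*t[k].max(),y0+vy*t[k].max()],np.median(Q[:,2]))
    m=(P[...,2]>.226)&(P[...,2]<.25)&(P[...,1]>-.1)&(P[...,1]<.45)&(P[...,0]>.4)&(P[...,0]<.7)
    print("knob",m.sum(),np.median(P[m],0).round(4), P[m].min(0).round(3),P[m].max(0).round(3))
P=cloud(T)
m=(P[...,2]>.04)&(P[...,2]<.13)&(P[...,1]>-.5)&(P[...,1]<.4)&(P[...,0]>.4)&(P[...,0]<.75)
n,l,st,ce=cv2.connectedComponentsWithStats(m.astype(np.uint8))
for i in range(1,n):
    if st[i,4]>8:q=P[l==i];print(ce[i].round(),st[i,4],q.min(0).round(3),q.max(0).round(3))
E
```

```text
top green 98 [ 0.523  -0.3568  0.0346] [ 0.493 -0.372  0.001] [ 0.534 -0.32   0.077]
rail 720
0.1111601 0.9938025 0.49555725 0.025741465 -6.3821945 ends [np.float64(0.48242602080260644), np.float64(-0.09165539646943562)] [np.float64(0.5271009999230889), np.float64(0.30775145537530585)] 0.2111837010142642
knob 11 [0.4977 0.0411 0.2281] [0.491 0.035 0.227] [0.501 0.059 0.232][ WARN:0@0.043] global loadsave.cpp:1063 imwrite_ Unsupported depth image for selected encoder is fallbacked to CV_8U.
  return _methods._mean(a, axis=axis, dtype=dtype,
  ret = um.true_divide(
Traceback (most recent call last):
ValueError: zero-size array to reduction operation minimum which has no identity
```

View pics/crop.png

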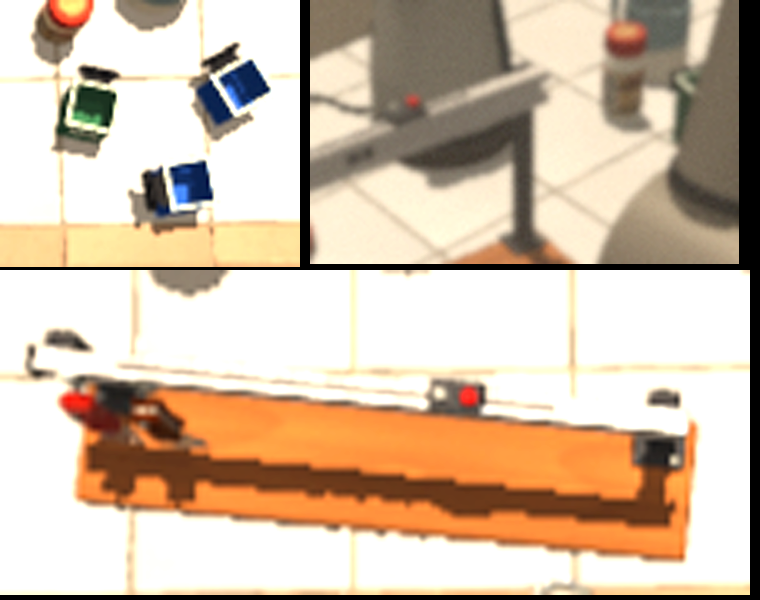

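Crop: the green caddy's rim is at about (92,103), with its black shoe on the far side at (98,74). The red jar is behind it and two blue caddies are to the right. The green one at top pixel (367,201) is confirmed. The stop, with its red knob, sits at (468,396) on the rail, and the rail's right end is at about (688,415). I'll move above the caddy for close wrist views.

{"api": "arm_command", "payload": {"xyz": [[13,8,0],[26,15,0],[26,15,0],[26,15,0],[26,15,0],[26,15,0],[26,15,0],[26,15,0],[26,15,0],[26,15,0],[26,15,0],[26,15,0],[13,7,0],[0,0,0],[0,0,0]], "spin": [-2,-2,-2,-2,-2,-2,-2,-2,-2,-2,-2,-2,0,0,0]}}

```text
time: 1.6
tool_pos: [0.4479, -0.3273, 0.4044]
tool_rot: [3.141, 0.001, -0.155]
contact_force: [-0.6, -0.3, -0.1]
opening: 0.0923
grip_force: 0.0
```

```bash
cat >> h.py <<'E'
def wproj(c,X):
    W=np.linalg.inv(c["world_from_camera"]);p=np.atleast_2d(X)@W[:3,:3].T+W[:3,3]
    q=p*[1,-1,-1];r=np.hypot(q[:,0],q[:,1]);th=np.arctan2(r,q[:,2])
    return np.stack([c["cx"]+c["fx"]*th*q[:,0]/r,c["cy"]+c["fy"]*th*q[:,1]/r],1)
def wray(c,uv):
    a=(np.atleast_2d(uv)-[c["cx"],c["cy"]])/[c["fx"],c["fy"]];th=np.linalg.norm(a,axis=-1)
    s=np.where(th>1e-9,np.sin(th)/np.maximum(th,1e-9),1)
    d=np.stack([a[...,0]*s,-a[...,1]*s,-np.cos(th)],-1)
    return np.asarray(c["world_from_camera"])[:3,3],d@np.asarray(c["world_from_camera"])[:3,:3].T
def wcloud(c):
    d=c["depth"];v,u=np.mgrid[:d.shape[0],:d.shape[1]]
    o,r=wray(c,np.stack([u,v],-1).reshape(-1,2).astype(float))
    ax=-np.asarray(c["world_from_camera"])[:3,2]
    return (o+r*(d.reshape(-1,1)/np.maximum((r@ax)[:,None],.05))).reshape(*d.shape,3)
def st():
    o=observe();print("t",round(float(o["time"]),2),"p",np.round(o["tool_pos"]*1000,2),"yaw",np.round(np.degrees(o["tool_rot"]),2),"F",np.round(o["contact_force"],2),"open",round(float(o["opening"])*1000,2),round(float(o["grip_force"]),1))
E
python3 - <<'E'
from h import *
st();c=read_camera("wrist");np.savez("w1",**c)
print(c["fx"],c["fy"],c["cx"],c["cy"],np.round(c["world_from_camera"],3).tolist())
cv2.imwrite("pics/w1.png",c["img"][...,::-1])
E
```

```text
t 1.6 p [ 447.91 -327.3   404.42] yaw [ 1.7999e+02  6.0000e-02 -8.8800e+00] F [-0.6  -0.29 -0.1 ] open 92.33 0.0
325.19226210127806 325.19226210127806 277.020059743709 211.4550561721749 [[-0.155, 0.947, 0.282, 0.524], [-0.988, -0.149, -0.043, -0.34], [0.001, -0.285, 0.958, 0.384], [0.0, 0.0, 0.0, 1.0]]
```

View pics/w1.png

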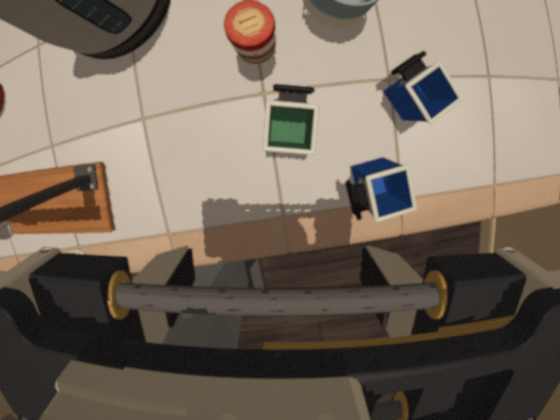

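The wrist view shows the green caddy's white rim at corners (271,101), (318,102), (315,155), (264,152), with the black shoe at (293,89). Both blue look-alikes are at the right and the jar is at (250,30).

```bash
python3 - <<'E'
from h import *
c=dict(np.load("w1.npz"));P=wcloud(c)
v,u=np.mgrid[:420,:560];box=(u>255)&(u<330)&(v>75)&(v<165)
Z=P[...,2];print("z levels",np.round(np.histogram(Z[box],bins=np.arange(-.01,.11,.01))[0]))
m=box&(Z>.072)&(Z<.09)&(c["img"].min(-1)>110)
print("rim z",m.sum(),np.median(Z[m]))
q=P[m];print(cv2.minAreaRect((q[:,:2]*1000).astype(np.float32)))
uv=np.array([(271,101),(318,102),(315,155),(264,152)],float)
# sub-pixel outer rim: rays at z=.08
pts=np.argwhere(m)[:,::-1].astype(np.float32);hull=cv2.minAreaRect(pts);print("px",hull)
o,r=wray(c,pts.astype(float));X=o+r*((.08-o[2])/r[:,2])[:,None]
print("ray@.08",cv2.minAreaRect((X[:,:2]*1000).astype(np.float32)))
g=c["img"].max(-1)<60
s=(u>270)&(u<318)&(v>80)&(v<98)&g
p=np.argwhere(s)[:,::-1].astype(float);o,r=wray(c,p);X=o+r*((.0747-o[2])/r[:,2])[:,None]
print("shoe px",s.sum(),"depth z",np.percentile(Z[s],[50,80,95]),cv2.minAreaRect((X[:,:2]*1000).astype(np.float32)))
# jar
b=(u>215)&(u<285)&(v<70)&(Z>.095)&(Z<.12);print("jar",P[b].mean(0))
E
```

```text
z levels [2691 1732   66   69   77   87  108  401  938  398    0]
rim z 929 0.07982010033974851
((520.8737182617188, -353.24664306640625), (49.52585983276367, 65.32382202148438), 76.84765625)
px ((290.93402099609375, 118.57472229003906), (53.22993850708008, 68.54102325439453), 4.5739216804504395)
ray@.08 ((520.5459594726562, -353.1487121582031), (49.37710189819336, 64.4012451171875), 76.82730102539062)
shoe px 248 depth z [0.07342717 0.07442253 0.07517113] ((547.260498046875, -359.149658203125), (35.71729278564453, 7.052178859710693), 76.51766204833984)
jar [ 0.60950901 -0.32959608  0.10558569]
```

```bash
python3 - <<'E'
from h import *
c=dict(np.load("w1.npz"));P=wcloud(c);Z=P[...,2];v,u=np.mgrid[:420,:560]
m=(u>255)&(u<330)&(v>98)&(v<165)&(Z>.0765)&(Z<.09)
q=(P[m][:,:2]*1000).astype(np.float32);r=cv2.minAreaRect(q);print("rim",m.sum(),r)
# in caddy frame
for yaw in(-13.4,):
    a=np.radians(yaw);R=np.array([[np.cos(a),-np.sin(a)],[np.sin(a),np.cos(a)]])
    l=q@R;print("local pct",np.percentile(l,[.5,2,98,99.5],axis=0).round(1).tolist())
    mid=(np.percentile(l,1,axis=0)+np.percentile(l,99,axis=0))/2;print("centre",R@mid)
b=(u>340)&(v>155)&(u<420)&(v<225)&(Z>.03)&(Z<.1);print("blue near",P[b].min(0),P[b].max(0))
E
```

```text
rim 1002 ((512.5723266601562, -351.306884765625), (49.52585983276367, 48.27376937866211), 76.84765625)
local pct [[556.0, -247.5], [556.4, -247.1], [603.5, -198.6], [603.9, -198.3]]
centre [ 512.5237622  -351.23146089]
blue near [ 0.40757011 -0.46862834  0.03002583] [ 0.46181448 -0.40002563  0.08224616]
```

{"api": "arm_command", "payload": {"xyz": [[10,-4,0],[18,-7,0],[18,-7,-10],[12,-4,-20],[6,-2,-20],[0,0,-20],[0,0,-10],[0,0,0],[0,0,0]], "spin": [-1,-1,-1,-1,-0.4,0,0,0,0], "jaw": 0.7}}

```text
time: 2.55
tool_pos: [0.512, -0.3516, 0.3256]
tool_rot: [3.141, -0.001, -0.234]
contact_force: [0.4, -0.6, -0.2]
opening: 0.0781
grip_force: 0.0
```

```bash
python3 - <<'E'
from h import *
st();c=read_camera("wrist");np.savez("w2",**c)
P=wcloud(c);Z=P[...,2];X=P[...,0];Y=P[...,1]
m=(abs(X-.512)<.05)&(abs(Y+.351)<.05)&(Z>.0765)&(Z<.09)
v,u=np.nonzero(m);print(m.sum(),u.min(),u.max(),v.min(),v.max(),np.median(Z[m]))
q=(P[m][:,:2]*1000).astype(np.float32);print("rim",cv2.minAreaRect(q))
m2=(abs(X-.547)<.02)&(abs(Y+.359)<.03)&(Z>.06)&(Z<.0765)&(c["img"].max(-1)<70)
q=(P[m2][:,:2]*1000).astype(np.float32);print("shoe",m2.sum(),np.median(Z[m2]),cv2.minAreaRect(q))
cv2.imwrite("pics/w2.png",c["img"][...,::-1])
E
```

```text
t 2.55 p [ 512.05 -351.57  325.61] yaw [ 1.7996e+02 -5.0000e-02 -1.3380e+01] F [ 0.35 -0.58 -0.23] open 78.08 0.0
1492 241 308 192 253 0.07976802351337649
rim ((512.7330322265625, -351.05224609375), (49.217201232910156, 47.33600616455078), 76.5225830078125)
shoe 998 0.0672571706023506 ((538.4556274414062, -357.07244873046875), (40.717437744140625, 30.835309982299805), 79.18450164794922)
```

View pics/w2.png

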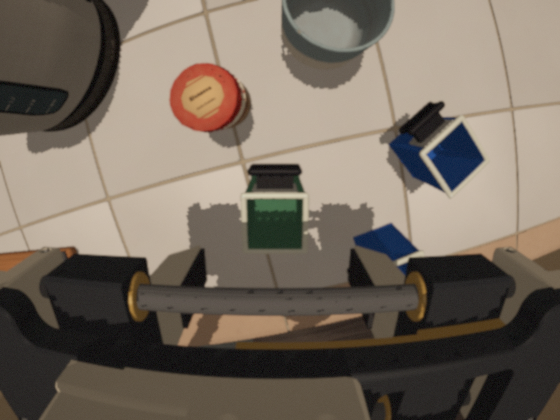

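The caddy's rim front edge is at row 197, columns 242–307, and its shoe is at (275,170), squarely between the fingers. Both views agree on the height (79.8 mm) and centre, so I'll descend and grip.

{"api": "arm_command", "payload": {"xyz": [[0.5,0.4,-10],[0,0,-18],[0,0,-18],[0,0,-18],[0,0,-14],[0,0,-10],[0,0,-7],[0,0,-4],[0,0,0]], "spin": [0,0,0,0,0,0,0,0,0]}}

```text
time: 3.5
tool_pos: [0.5129, -0.3506, 0.2256]
tool_rot: [-3.142, 0.0, -0.233]
contact_force: [-0.2, 0.3, 0.3]
opening: 0.0779
grip_force: 0.0
```

{"api": "arm_command", "payload": {"xyz": [[0,0,0],[0,0,0],[0,0,0],[0,0,0],[0,0,0],[0,0,0],[0,0,0],[0,0,0]], "spin": [0,0,0,0,0,0,0,0], "jaw": -0.2, "squeeze": 25}}

```text
time: 4.3
tool_pos: [0.5129, -0.3506, 0.2259]
tool_rot: [3.141, -0.0, -0.233]
contact_force: [-0.0, 0.7, 1.8]
opening: 0.046
grip_force: 25.0
```

```bash
python3 -c "
from h import *
st()"
```

```text
t 4.3 p [ 512.94 -350.57  225.95] yaw [ 1.7999e+02 -1.0000e-02 -1.3340e+01] F [-0.03  0.65  1.76] open 46.03 25.0
```

{"api": "arm_command", "payload": {"xyz": [[0,0,5],[0,0,10],[0,0,18],[0,0,22],[0,0,22],[0,0,20],[0,0,16],[0,0,12],[-4,6,8],[-8,14,0],[-10,20,0],[-10,20,0],[-10,22,0],[-8,22,0],[-6,22,0],[-6,22,0],[-5,20,0],[-4,17,0],[-3,12,0],[-1,6,0]], "spin": [0,0,0,0,0,0,0,0,0,0.7,0.7,0.7,0.7,0.7,0.7,0.7,0.7,0.7,0.7,0]}}

```text
time: 6.3
tool_pos: [0.4376, -0.1465, 0.3588]
tool_rot: [-3.142, 0.0, -0.11]
contact_force: [1.6, 0.4, -1.2]
opening: 0.0461
grip_force: 25.0
```

{"api": "arm_command", "payload": {"xyz": [[0,0,0],[0,0,0],[0,0,0],[0,0,0]], "spin": [0,0,0,0]}}

```text
time: 6.7
tool_pos: [0.438, -0.1481, 0.3586]
tool_rot: [3.141, 0.0, -0.111]
contact_force: [0.2, 0.3, -1.8]
opening: 0.0459
grip_force: 25.0
```

```bash
python3 - <<'E'
from h import *
st();c=read_camera("wrist");np.savez("w3",**c)
cv2.imwrite("pics/w3.png",c["img"][...,::-1])
print(np.round(c["world_from_camera"],4).tolist())
P=wcloud(c);Z=P[...,2]
m=(Z>.2)&(Z<.222)&(P[...,0]>.44)&(P[...,0]<.54)&(P[...,1]>-.11)&(P[...,1]<.3)
v,u=np.nonzero(m);print(m.sum(),u.min(),u.max(),v.min(),v.max(),np.median(Z[m]))
E
```

```text
t 6.7 p [ 438.04 -148.11  358.63] yaw [179.99   0.    -6.39] F [ 0.18  0.3  -1.78] open 45.94 25.0
[[-0.1121, 0.9527, 0.2825, 0.5142], [-0.9937, -0.1077, -0.031, -0.1576], [0.0009, -0.2842, 0.9588, 0.3383], [0.0, 0.0, 0.0, 1.0]]
6003 0 154 160 223 0.21117853594183297
```

View pics/w3.png

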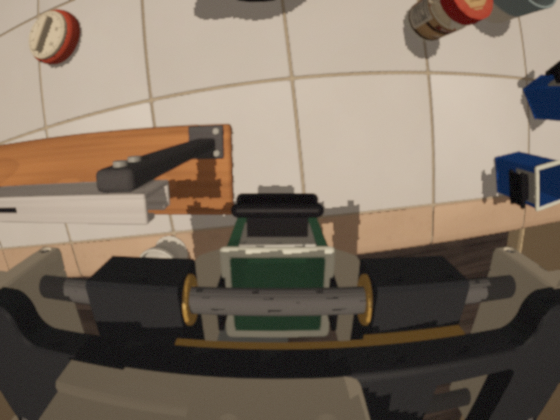

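The shoe is at about (278,205), and the rail's open end is at (160,200) with its top face spanning rows 190–222. I'll measure both from this one image.

```bash
cat > meas.py <<'E'
from h import *
a=np.radians(-6.38);R=np.array([[np.cos(a),-np.sin(a)],[np.sin(a),np.cos(a)]])
def meas(f):
    c=dict(np.load(f));P=wcloud(c);P=P*1000;Z=P[...,2]
    o=observe()["tool_pos"]*1000
    L=P.copy();L[...,:2]=(P[...,:2]-o[:2])@R   # local: x ahead, y along rail, from TCP axis
    m=(Z>208)&(Z<214)&(abs(L[...,0]-38)<25)&(L[...,1]>25)&(L[...,1]<250)
    q=L[m];print("rail n",m.sum(),"z",np.median(q[:,2]),"y end",np.percentile(q[:,1],[.2,1,2]))
    xs=[]
    for y in np.arange(q[:,1].min()+3,200,8):
        k=abs(q[:,1]-y)<4
        if k.sum()>30: xs.append((y,*np.percentile(q[k,0],[2,98]),np.median(q[k,2]),k.sum()))
    xs=np.array(xs);print(xs.round(1))
    s=(Z>200)&(Z<212)&(abs(L[...,0]-38)<8)&(abs(L[...,1])<22)&(c["img"].max(-1)<60)
    q=L[s];print("shoe n",s.sum(),"z",np.percentile(q[:,2],[10,50,75,90,95]),"x",np.percentile(q[:,0],[2,50,98]),"y",np.percentile(q[:,1],[1,99]))
    r=cv2.minAreaRect(q[:,:2].astype(np.float32));print(r)
    top=q[q[:,2]>np.percentile(q[:,2],90)-1.5]
    for y in range(-18,19,6):
        k=abs(top[:,1]-y)<3
        print(y,k.sum(),np.percentile(top[k,0],[3,50,97]).round(2),np.median(top[k,2]).round(2))
E
python3 -c "
from meas import *
meas('w3.npz')"
```

```text
rail n 5216 z 211.31032589691878 y end [55.14977552 55.6045233  56.05578145]
[[ 57.9  34.1  56.4 211.  605. ]
 [ 65.9  34.1  58.1 211.3 891. ]
 [ 73.9  34.1  58.1 211.3 817. ]
 [ 81.9  33.8  55.7 211.3 472. ]
 [ 89.9  34.3  47.3 211.4 381. ]
 [ 97.9  34.   47.2 211.3 368. ]
 [105.9  33.9  47.4 211.4 342. ]
 [113.9  33.9  47.3 211.4 315. ]
 [121.9  34.2  47.3 211.3 279. ]
 [129.9  34.1  47.5 211.3 271. ]
 [137.9  33.9  47.3 211.4 241. ]
 [145.9  34.   47.3 211.4 216. ]]
shoe n 1345 z [204.36665543 206.53336217 207.1330313  207.61604438 207.84339025] x [34.7729553  38.72989655 40.94491968] y [-19.81378214  17.75698744]
((35.62777328491211, -0.8554630279541016), (39.231590270996094, 11.259138107299805), 89.43660736083984)
-18 114 [35.53 37.86 40.04] 206.77
-12 134 [35.69 37.91 40.54] 206.88
-6 140 [35.71 38.02 40.62] 206.99
0 134 [35.37 37.76 40.18] 206.93
6 140 [35.3  37.99 40.51] 206.96
12 146 [35.71 38.04 40.55] 207.07
18 61 [35.95 38.14 40.24] 206.85
```

Shoe centre is 2.75 mm short of the rail's centreline in x and about 0.3 mm low, which agrees with the kinematics. Correct this and approach to about 3–5 mm short of the mouth.

{"api": "arm_command", "payload": {"xyz": [[1.7,2,0.3],[1.5,5,0],[0.8,7,0],[0.8,7,0],[0.7,6,0],[0.4,3,0],[0.3,2,0],[0,0,0],[0,0,0],[0,0,0]], "spin": [0,0,0,0,0,0,0,0,0,0]}}

```text
time: 7.75
tool_pos: [0.4441, -0.1157, 0.359]
tool_rot: [3.141, 0.0, -0.111]
contact_force: [-0.6, -0.1, -1.9]
opening: 0.0455
grip_force: 25.0
```

```bash
python3 - <<'E'
from meas import *
st();c=read_camera("wrist");np.savez("w4",**c);meas("w4.npz")
cv2.imwrite("pics/w4.png",cv2.resize(c["img"][150:270,100:360,::-1],(780,360)))
E
```

```text
t 7.75 p [ 444.1  -115.73  359.03] yaw [179.99   0.    -6.36] F [-0.57 -0.14 -1.93] open 45.47 25.0
rail n 7567 z 211.35825473691793 y end [25.18554862 25.88923126 26.84982457]
[[  28.    31.1   55.2  211.2  834. ]
 [  36.    31.5   55.7  211.4 1075. ]
 [  44.    31.3   55.4  211.3  917. ]
 [  52.    31.1   44.7  211.4  550. ]
 [  60.    30.8   44.8  211.4  514. ]
 [  68.    31.4   44.9  211.4  488. ]
 [  76.    31.7   45.   211.3  430. ]
 [  84.    31.5   44.7  211.3  412. ]
 [  92.    31.6   44.9  211.3  385. ]
 [ 100.    31.9   45.   211.3  355. ]
 [ 108.    31.7   45.   211.3  329. ]
 [ 116.    31.5   44.9  211.4  306. ]
 [ 124.    31.6   45.   211.4  280. ]
 [ 132.    31.6   45.1  211.4  251. ]
 [ 140.    31.4   45.   211.4  240. ]
 [ 148.    31.    48.6  211.5  201. ]]
shoe n 1445 z [203.67377218 206.89336344 207.53584107 207.95361547 208.22241394] x [31.03426629 38.56267855 40.92695832] y [-19.58356024  17.76961934]
((35.72193145751953, -0.7812480926513672), (39.039798736572266, 11.18876838684082), 89.23358154296875)
-18 118 [35.62 38.17 40.36] 207.18
-12 144 [35.31 37.98 40.61] 207.41
-6 145 [35.43 37.99 40.53] 207.44
0 142 [35.61 38.07 40.44] 207.38
6 143 [35.63 37.91 40.16] 207.37
12 157 [35.3  38.01 40.45] 207.42
18 57 [35.96 38.   39.96] 207.53
```

View pics/w4.png

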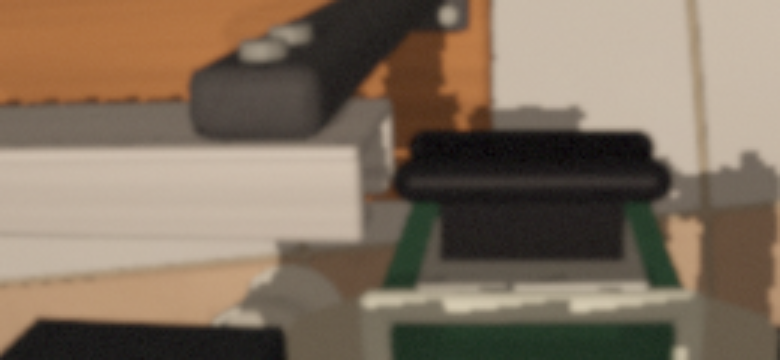

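Everything agrees to within about 0.2 mm: shoe x 38.0 against the rail's 38.2, and z within 0.1. In the picture the shoe's end (400,180) is just right of the mouth (385,170). Insert slowly.

{"api": "arm_command", "payload": {"xyz": [[0.4,2,0],[0.2,2,0],[0.2,2,0],[0.2,2,0],[0.2,1.5,0],[0.1,1,0],[0,0,0]], "spin": [-0.1,0,0,0,0,0,0]}}

```text
time: 8.5
tool_pos: [0.4454, -0.1049, 0.359]
tool_rot: [3.142, 0.0, -0.112]
contact_force: [-0.5, 1.1, -2.2]
opening: 0.0463
grip_force: 25.0
```

{"api": "arm_command", "payload": {"xyz": [[0.2,1.5,0],[0.1,1.5,0],[0.2,1.5,0],[0.2,1.5,0],[0,0,0]], "spin": [0,0,0,0,0]}}

```text
time: 9.0
tool_pos: [0.4461, -0.0989, 0.359]
tool_rot: [3.142, 0.0, -0.112]
contact_force: [0.2, -0.2, -2.2]
opening: 0.0456
grip_force: 25.0
```

Free entry. Continue until the whole shoe is inside.

{"api": "arm_command", "payload": {"xyz": [[0.2,2,0],[0.3,2.5,0],[0.3,3,0],[0.4,3,0],[0.3,3,0],[0.3,3,0],[0.4,3,0],[0.3,3,0],[0.3,2.5,0],[0.2,2,0],[0,0,0]], "spin": [0,0,0,0,0,0,0,0,0,0,0]}}

```text
time: 10.1
tool_pos: [0.4491, -0.0718, 0.359]
tool_rot: [3.142, 0.0, -0.112]
contact_force: [0.4, -0.3, -1.6]
opening: 0.046
grip_force: 25.0
```

```bash
python3 - <<'E'
from meas import *
st();c=read_camera("wrist");np.savez("w5",**c);meas("w5.npz")
cv2.imwrite("pics/w5.png",cv2.resize(c["img"][120:300,0:360,::-1],(800,400)))
E
```

```text
t 10.1 p [449.11 -71.84 359.04] yaw [180.     0.    -6.43] F [ 0.38 -0.31 -1.58] open 46.0 25.0
rail n 5237 z 211.38435944511912 y end [25.10691455 25.67132622 26.26277329]
[[ 28.   30.9  44.7 211.4 559. ]
 [ 36.   31.2  44.8 211.3 606. ]
 [ 44.   31.1  44.8 211.4 573. ]
 [ 52.   31.1  44.6 211.3 529. ]
 [ 60.   31.   44.7 211.4 528. ]
 [ 68.   31.2  44.8 211.4 484. ]
 [ 76.   31.2  45.  211.4 462. ]
 [ 84.   31.1  44.7 211.4 411. ]
 [ 92.   31.1  44.7 211.4 392. ]
 [100.   31.3  48.1 211.5 432. ]
 [108.   30.7  48.7 211.1  41. ]
 [116.   48.3  48.9 211.1  31. ]
 [148.   32.3  45.  211.4 126. ]]
shoe n 4 z [209.82447046 211.02406843 211.25995859 211.35474406 211.38633921] x [45.7961402  45.8705837  45.92970041] y [-3.31925141  0.6367256 ]
((45.84855651855469, -1.3647527694702148), (4.052582740783691, 0.12721706926822662), 89.00045776367188)Traceback (most recent call last):
  File "<stdin>", line 2, in <module>
  File "meas.py", line 20, in meas
    print(y,k.sum(),np.percentile(top[k,0],[3,50,97]).round(2),np.median(top[k,2]).round(2))
                    ~~~~~~~~~~~~~^^^^^^^^^^^^^^^^^^^^
    return _quantile_unchecked(
        a, q, axis, out, overwrite_input, method, keepdims, weights)
    return _ureduce(a,
                    func=_quantile_ureduce_func,
    ...<5 lines>...
                    overwrite_input=overwrite_input,
                    method=method)
    r = func(a, **kwargs)
    result = _quantile(arr,
                       quantiles=q,
    ...<2 lines>...
                       out=out,
                       weights=wgt)
    slices_having_nans = np.isnan(arr[-1, ...])
                                  ~~~^^^^^^^^^
IndexError: index -1 is out of bounds for axis 0 with size 0
```

```bash
python3 - <<'E'
from h import *
c=np.load("w5.npz");cv2.imwrite("pics/w5.png",cv2.resize(c["img"][120:300,0:360,::-1],(800,400)))
E
```

```text
(no output)
```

View pics/w5.png

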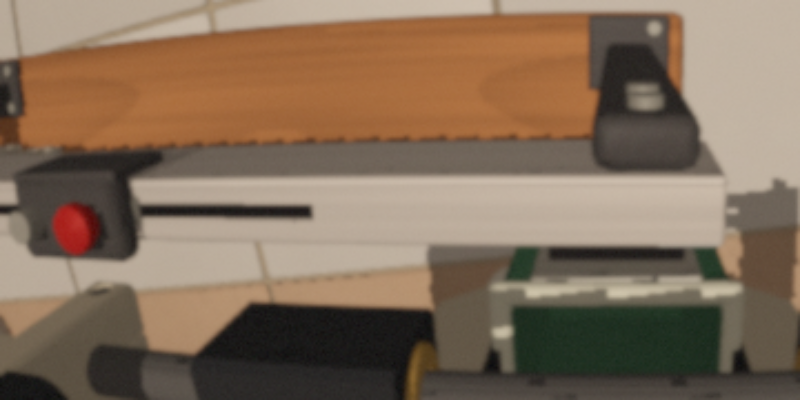

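The shoe is fully inside the rail at the right end. The stop is at (75,215) and its catch slot in the top runs from (312,212) to the block at (140,210).

```bash
python3 - <<'E'
from meas import *
c=dict(np.load("w5.npz"));P=wcloud(c)*1000;o=observe()["tool_pos"]*1000
L=P.copy();L[...,:2]=(P[...,:2]-o[:2])@R
for n,(u,v) in dict(slot=(140,215),blkR=(63,214),knob=(34,223),front=(40,234)).items(): print(n,L[v,u].round(1))
m=(L[...,2]>214)&(L[...,2]<240)&(L[...,1]>80)&(L[...,1]<170)&(L[...,0]>10)&(L[...,0]<60)
print(m.sum(),L[m].min(0),L[m].max(0))
E
```

```text
slot [ 37.5  58.7 211.5]
blkR [ 38.  101.8 211.6]
knob [ 38.5 108.1 227.3]
front [ 30.5 112.7 219.9]
2158 [ 28.24555531 101.14538284 214.02591906] [ 48.95780197 136.59423429 228.34483685]
```

{"api": "arm_command", "payload": {"xyz": [[0.2,2,0],[0.3,2.5,0],[0.3,3,0],[0.4,3,0],[0.3,3,0],[0.3,3,0],[0.4,3,0],[0.3,3,0],[0.3,2.5,0],[0.2,2,0],[0,0,0]], "spin": [0,0,0,0,0,0,0,0,0,0,0]}}

```text
time: 11.25
tool_pos: [0.4521, -0.0448, 0.359]
tool_rot: [3.142, 0.0, -0.112]
contact_force: [0.1, 0.3, -1.6]
opening: 0.0457
grip_force: 25.0
```

{"api": "arm_command", "payload": {"xyz": [[0.1,1.5,0],[0.2,1.5,0],[0.2,1.5,0],[0.1,1.5,0],[0.2,1.5,0],[0.2,1.5,0],[0.2,1.5,0],[0,0,0]], "spin": [0,0,0,0,0,0,0,0]}}

```text
time: 12.05
tool_pos: [0.4533, -0.0344, 0.359]
tool_rot: [3.142, 0.0, -0.112]
contact_force: [-0.1, -0.5, -2.2]
opening: 0.0463
grip_force: 25.0
```

{"api": "arm_command", "payload": {"xyz": [[0.1,1,0],[0.1,1,0],[0.1,1,0],[0.1,1,0],[0.2,1,0],[0,0,0]], "spin": [0,0,0,0,0,0]}}

```text
time: 12.65
tool_pos: [0.4539, -0.0295, 0.359]
tool_rot: [3.142, 0.0, -0.112]
contact_force: [-0.4, 0.1, -2.2]
opening: 0.0457
grip_force: 25.0
```

{"api": "arm_command", "payload": {"xyz": [[0.1,1,0],[0.1,1,0],[0.1,1,0],[0.1,1,0],[0.2,1,0],[0,0,0]], "spin": [0,0,0,0,0,0]}}

```text
time: 13.25
tool_pos: [0.4545, -0.0245, 0.359]
tool_rot: [3.142, 0.0, -0.112]
contact_force: [-0.3, 0.9, -1.4]
opening: 0.0459
grip_force: 25.0
```

{"api": "arm_command", "payload": {"xyz": [[0.1,1,0],[0.1,1,0],[0.1,1,0],[0.1,1,0],[0.2,1,0],[0,0,0]], "spin": [0,0,0,0,0,0]}}

```text
time: 13.85
tool_pos: [0.4551, -0.0194, 0.3591]
tool_rot: [3.142, 0.0, -0.112]
contact_force: [0.2, -0.4, -2.6]
opening: 0.0458
grip_force: 25.0
```

{"api": "arm_command", "payload": {"xyz": [[0.1,1,0],[0.1,1,0],[0.1,1,0],[0.1,1,0],[0.2,1,0],[0,0,0]], "spin": [0,0,0,0,0,0]}}

```text
time: 14.45
tool_pos: [0.4557, -0.0144, 0.359]
tool_rot: [3.142, 0.0, -0.112]
contact_force: [-0.4, 0.6, -2.6]
opening: 0.0461
grip_force: 25.0
```

{"api": "arm_command", "payload": {"xyz": [[0.1,1,0],[0.1,1,0],[0.1,1,0],[0.1,1,0],[0.2,1,0],[0,0,0]], "spin": [0,0,0,0,0,0]}}

```text
time: 15.05
tool_pos: [0.4563, -0.0095, 0.3591]
tool_rot: [3.142, -0.0, -0.112]
contact_force: [0.0, -0.1, -1.1]
opening: 0.0461
grip_force: 25.0
```

{"api": "arm_command", "payload": {"xyz": [[0.1,1,0],[0.1,1,0],[0.1,1,0],[0.1,1,0],[0.1,1,0],[0,0,0]], "spin": [0,0,0,0,0,0]}}

```text
time: 15.65
tool_pos: [0.4568, -0.0045, 0.359]
tool_rot: [3.142, 0.0, -0.112]
contact_force: [-0.5, 0.1, -1.6]
opening: 0.0459
grip_force: 25.0
```

{"api": "arm_command", "payload": {"xyz": [[0.1,1,0],[0.1,1,0],[0.1,1,0],[0.1,1,0],[0.1,1,0],[0,0,0]], "spin": [0,0,0,0,0,0]}}

```text
time: 16.25
tool_pos: [0.4573, 0.0006, 0.359]
tool_rot: [3.142, 0.0, -0.112]
contact_force: [-0.6, -0.1, -1.5]
opening: 0.0457
grip_force: 25.0
```

```bash
python3 - <<'E'
from h import *
st();c=read_camera("wrist");np.savez("w6",**c)
cv2.imwrite("pics/w6.png",cv2.resize(c["img"][150:260,70:340,::-1],(800,326)))
E
```

```text
t 16.25 p [457.3    0.56 359.03] yaw [180.     0.    -6.43] F [-0.56 -0.15 -1.49] open 45.67 25.0
```

View pics/w6.png

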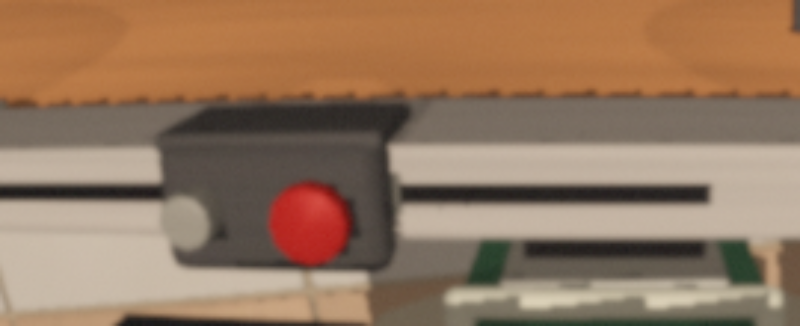

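The catch's metal tip pokes out of the block's right edge at (398,200), with the red knob at (310,222). The shoe's lead is about 9 mm short of it. Go on gently.

{"api": "arm_command", "payload": {"xyz": [[0.1,1,0],[0.1,1,0],[0.1,1,0],[0.1,1,0],[0.1,1,0],[0,0,0]], "spin": [0,0,0,0,0,0]}}

```text
time: 16.9
tool_pos: [0.4578, 0.0056, 0.3591]
tool_rot: [3.142, -0.0, -0.112]
contact_force: [0.4, -0.5, -1.4]
opening: 0.046
grip_force: 25.0
```

{"api": "arm_command", "payload": {"xyz": [[0.1,1,0],[0.2,1,0],[0.1,1,0],[0,0,0]], "spin": [0,0,0,0]}}

```text
time: 17.3
tool_pos: [0.4582, 0.0085, 0.3591]
tool_rot: [3.142, -0.0, -0.112]
contact_force: [-0.1, -0.4, -1.2]
opening: 0.0458
grip_force: 25.0
```

{"api": "arm_command", "payload": {"xyz": [[0.1,1,0],[0.1,1,0],[0.1,1,0],[0,0,0]], "spin": [0,0,0,0]}}

```text
time: 17.7
tool_pos: [0.4585, 0.0116, 0.359]
tool_rot: [3.142, 0.0, -0.112]
contact_force: [-0.3, -1.1, -2.7]
opening: 0.046
grip_force: 25.0
```

{"api": "arm_command", "payload": {"xyz": [[0.1,1,0],[0.1,1,0],[0.1,1,0],[0,0,0]], "spin": [0,0,0,0]}}

```text
time: 18.1
tool_pos: [0.4588, 0.0145, 0.359]
tool_rot: [3.141, 0.0, -0.112]
contact_force: [-0.2, -0.8, -2.1]
opening: 0.046
grip_force: 25.0
```

{"api": "arm_command", "payload": {"xyz": [[0.1,1,0],[0.1,1,0],[0.1,1,0],[0,0,0]], "spin": [0,0,0,0]}}

```text
time: 18.5
tool_pos: [0.459, 0.0175, 0.3587]
tool_rot: [3.142, 0.001, -0.112]
contact_force: [-0.6, -0.2, -5.9]
opening: 0.0462
grip_force: 25.0
```

{"api": "arm_command", "payload": {"xyz": [[0.1,1,0],[0.1,1,0],[0.2,1,0],[0,0,0]], "spin": [0,0,0,0]}}

```text
time: 18.9
tool_pos: [0.4595, 0.0206, 0.3589]
tool_rot: [-3.141, 0.0, -0.112]
contact_force: [-0.2, -0.0, -5.6]
opening: 0.0458
grip_force: 25.0
```

{"api": "arm_command", "payload": {"xyz": [[0.1,1,0],[0.1,1,0],[0.1,1,0],[0.1,1,0],[0.2,1,0],[0,0,0]], "spin": [0,0,0,0,0,0]}}

```text
time: 19.5
tool_pos: [0.4601, 0.0259, 0.359]
tool_rot: [-3.141, 0.0, -0.112]
contact_force: [-0.2, 0.9, -6.0]
opening: 0.0456
grip_force: 25.0
```

{"api": "arm_command", "payload": {"xyz": [[0.1,1,0],[0.1,1,0],[0.1,1,0],[0.1,1,0],[0.1,1,0],[0,0,0]], "spin": [0,0,0,0,0,0]}}

```text
time: 20.1
tool_pos: [0.4606, 0.0307, 0.359]
tool_rot: [-3.141, 0.0, -0.112]
contact_force: [-0.1, 1.0, -5.7]
opening: 0.0461
grip_force: 25.0
```

The catch is riding on the shoe (about 4 N downwards). The buffer is expected near TCP y ≈ 0.054.

{"api": "arm_command", "payload": {"xyz": [[0.1,1,0],[0.1,1,0],[0.1,1,0],[0.1,1,0],[0.1,1,0],[0.1,1,0],[0.2,1,0],[0,0,0]], "spin": [0,0,0,0,0,0,0,0]}}

```text
time: 20.9
tool_pos: [0.4614, 0.0377, 0.359]
tool_rot: [-3.141, 0.0, -0.112]
contact_force: [0.2, 1.1, -5.9]
opening: 0.0459
grip_force: 25.0
```

{"api": "arm_command", "payload": {"xyz": [[0.1,1,0],[0.1,1,0],[0.1,1,0],[0.1,1,0],[0.2,1,0],[0.1,1,0],[0.1,1,0],[0,0,0]], "spin": [0,0,0,0,0,0,0,0]}}

```text
time: 21.7
tool_pos: [0.4622, 0.0447, 0.359]
tool_rot: [-3.141, 0.0, -0.112]
contact_force: [-0.1, 0.2, -6.9]
opening: 0.0458
grip_force: 25.0
```

{"api": "arm_command", "payload": {"xyz": [[0.1,1,0],[0.1,1,0],[0.1,1,0],[0.1,1,0],[0.1,1,0],[0,0,0]], "spin": [0,0,0,0,0,0]}}

```text
time: 22.3
tool_pos: [0.4627, 0.0497, 0.3591]
tool_rot: [-3.141, -0.0, -0.112]
contact_force: [-0.2, 0.8, -6.2]
opening: 0.0457
grip_force: 25.0
```

{"api": "arm_command", "payload": {"xyz": [[0.1,1,0],[0.1,1,0],[0,0,0]], "spin": [0,0,0]}}

```text
time: 22.6
tool_pos: [0.4629, 0.0516, 0.359]
tool_rot: [-3.141, 0.0, -0.112]
contact_force: [0.1, 0.4, -6.0]
opening: 0.0459
grip_force: 25.0
```

{"api": "arm_command", "payload": {"xyz": [[0.1,1,0],[0.1,1,0],[0,0,0]], "spin": [0,0,0]}}

```text
time: 22.9
tool_pos: [0.4631, 0.0536, 0.3591]
tool_rot: [-3.141, -0.0, -0.112]
contact_force: [-0.0, 0.3, -6.4]
opening: 0.0458
grip_force: 25.0
```

{"api": "arm_command", "payload": {"xyz": [[0.1,1,0],[0.1,1,0],[0,0,0]], "spin": [0,0,0]}}

```text
time: 23.2
tool_pos: [0.4633, 0.0556, 0.359]
tool_rot: [-3.141, 0.0, -0.112]
contact_force: [-0.2, -0.0, -6.9]
opening: 0.0459
grip_force: 25.0
```

{"api": "arm_command", "payload": {"xyz": [[0.1,1,0],[0,0,0],[0,0,0]], "spin": [0,0,0]}}

```text
time: 23.5
tool_pos: [0.4634, 0.0565, 0.359]
tool_rot: [-3.141, 0.0, -0.112]
contact_force: [0.6, 1.1, -5.9]
opening: 0.0458
grip_force: 25.0
```

{"api": "arm_command", "payload": {"xyz": [[0.1,1,0],[0.1,1,0],[0,0,0]], "spin": [0,0,0]}}

```text
time: 23.8
tool_pos: [0.4636, 0.0586, 0.359]
tool_rot: [-3.141, 0.0, -0.112]
contact_force: [-0.8, -0.2, -6.6]
opening: 0.0459
grip_force: 25.0
```

{"api": "arm_command", "payload": {"xyz": [[0.2,1,0],[0,0,0],[0,0,0]], "spin": [0,0,0]}}

```text
time: 24.1
tool_pos: [0.4639, 0.06, 0.3591]
tool_rot: [-3.14, -0.0, -0.112]
contact_force: [1.2, 5.9, -6.4]
opening: 0.0462
grip_force: 25.0
```

{"api": "arm_command", "payload": {"xyz": [[0.1,1,0],[0,0,0],[0,0,0]], "spin": [0,0,0]}}

```text
time: 24.4
tool_pos: [0.4639, 0.0606, 0.3591]
tool_rot: [-3.141, -0.0, -0.112]
contact_force: [0.0, 4.8, -5.6]
opening: 0.0458
grip_force: 25.0
```

{"api": "arm_command", "payload": {"xyz": [[0.1,1,0],[0,0,0],[0,0,0]], "spin": [0,0,0]}}

```text
time: 24.7
tool_pos: [0.464, 0.0615, 0.3591]
tool_rot: [-3.141, -0.0, -0.112]
contact_force: [0.1, 3.7, -5.5]
opening: 0.0458
grip_force: 25.0
```

Positive Fy means the catch is sliding down the shoe's rounded tail. Keep pushing gently against the buffer.

{"api": "arm_command", "payload": {"xyz": [[0.1,1,0],[0,0,0],[0,0,0]], "spin": [0,0,0]}}

```text
time: 25.0
tool_pos: [0.4641, 0.0623, 0.3592]
tool_rot: [3.141, -0.0, -0.112]
contact_force: [-0.8, 0.5, -4.8]
opening: 0.0457
grip_force: 25.0
```

{"api": "arm_command", "payload": {"xyz": [[0.1,1,0],[0,0,0],[0,0,0]], "spin": [0,0,0]}}

```text
time: 25.3
tool_pos: [0.4642, 0.063, 0.3592]
tool_rot: [3.14, -0.0, -0.113]
contact_force: [-1.9, -4.5, -2.5]
opening: 0.0458
grip_force: 25.0
```

{"api": "arm_command", "payload": {"xyz": [[0.1,1,0],[0,0,0],[0,0,0]], "spin": [0,0,0]}}

```text
time: 25.6
tool_pos: [0.4643, 0.064, 0.3592]
tool_rot: [3.14, -0.0, -0.113]
contact_force: [-0.4, -5.2, -2.4]
opening: 0.0459
grip_force: 25.0
```

Fz is back at the caddy's own weight, so the catch has dropped. Press on to about 10 N.

{"api": "arm_command", "payload": {"xyz": [[0.1,1,0],[0,0,0],[0,0,0]], "spin": [0,0,0]}}

```text
time: 25.9
tool_pos: [0.4644, 0.0649, 0.3592]
tool_rot: [3.14, -0.0, -0.113]
contact_force: [-1.5, -6.7, -1.7]
opening: 0.0456
grip_force: 25.0
```

{"api": "arm_command", "payload": {"xyz": [[0.1,1,0],[0,0,0],[0,0,0]], "spin": [0,0,0]}}

```text
time: 26.2
tool_pos: [0.4645, 0.0657, 0.3591]
tool_rot: [3.14, -0.0, -0.113]
contact_force: [-2.4, -8.8, -1.7]
opening: 0.0457
grip_force: 25.0
```

{"api": "arm_command", "payload": {"xyz": [[0.1,1,0],[0,0,0],[0,0,0]], "spin": [0,0,0]}}

```text
time: 26.5
tool_pos: [0.4646, 0.0666, 0.3592]
tool_rot: [3.139, -0.0, -0.113]
contact_force: [-1.4, -9.0, -1.9]
opening: 0.0461
grip_force: 25.0
```

{"api": "arm_command", "payload": {"xyz": [[0,0,0],[0,0,0],[-0.1,-1,0],[-0.1,-1,0],[-0.1,-1,0],[0,0,0]], "spin": [0,0,0,0,0,0]}}

```text
time: 27.1
tool_pos: [0.4643, 0.0639, 0.3592]
tool_rot: [3.14, -0.0, -0.113]
contact_force: [-0.1, -4.9, -1.8]
opening: 0.046
grip_force: 25.0
```

{"api": "arm_command", "payload": {"xyz": [[-0.1,-1,0],[0,0,0],[0,0,0]], "spin": [0,0,0]}}

```text
time: 27.4
tool_pos: [0.4643, 0.0633, 0.3591]
tool_rot: [3.141, -0.0, -0.113]
contact_force: [-0.6, -4.9, -2.6]
opening: 0.0462
grip_force: 25.0
```

{"api": "arm_command", "payload": {"xyz": [[-0.1,-1,0],[0,0,0],[0,0,0]], "spin": [0,0,0]}}

```text
time: 27.7
tool_pos: [0.4642, 0.0625, 0.3591]
tool_rot: [-3.141, -0.0, -0.112]
contact_force: [-0.4, -3.2, -2.5]
opening: 0.0457
grip_force: 25.0
```

{"api": "arm_command", "payload": {"xyz": [[-0.1,-1,0],[0,0,0],[0,0,0]], "spin": [0,0,0]}}

```text
time: 28.0
tool_pos: [0.4641, 0.0619, 0.359]
tool_rot: [-3.141, -0.0, -0.112]
contact_force: [1.0, 2.1, -4.1]
opening: 0.046
grip_force: 25.0
```

{"api": "arm_command", "payload": {"xyz": [[-0.1,-0.5,0],[0,0,0],[0,0,0]], "spin": [0,0,0]}}

```text
time: 28.3
tool_pos: [0.464, 0.0616, 0.359]
tool_rot: [-3.14, -0.0, -0.112]
contact_force: [1.4, 5.9, -3.6]
opening: 0.0457
grip_force: 25.0
```

The catch resists the pull-back, so it holds. Return to zero force, release, and lift clear.

{"api": "arm_command", "payload": {"xyz": [[0.1,0.6,0],[0,0,0],[0,0,0]], "spin": [0,0,0]}}

```text
time: 28.6
tool_pos: [0.464, 0.0618, 0.359]
tool_rot: [-3.141, 0.0, -0.112]
contact_force: [1.8, 4.0, -4.9]
opening: 0.0458
grip_force: 25.0
```

{"api": "arm_command", "payload": {"xyz": [[0,0,0],[0,0,0],[0,0,0],[0,0,0],[0,0,0],[0,0,0]], "spin": [0,0,0,0,0,0], "jaw": 0.5}}

```text
time: 29.2
tool_pos: [0.464, 0.0615, 0.3591]
tool_rot: [3.141, -0.0, -0.113]
contact_force: [-0.0, -0.7, -0.4]
opening: 0.0691
grip_force: 0.0
```

```bash
python3 - <<'E'
from h import *
st();c=read_camera("wrist");np.savez("w7",**c)
cv2.imwrite("pics/w7.png",cv2.resize(c["img"][150:350,140:420,::-1],(784,560)))
E
```

```text
t 29.2 p [464.    61.46 359.08] yaw [179.99  -0.    -6.45] F [-0.04 -0.68 -0.38] open 69.09 0.0
```

View pics/w7.png

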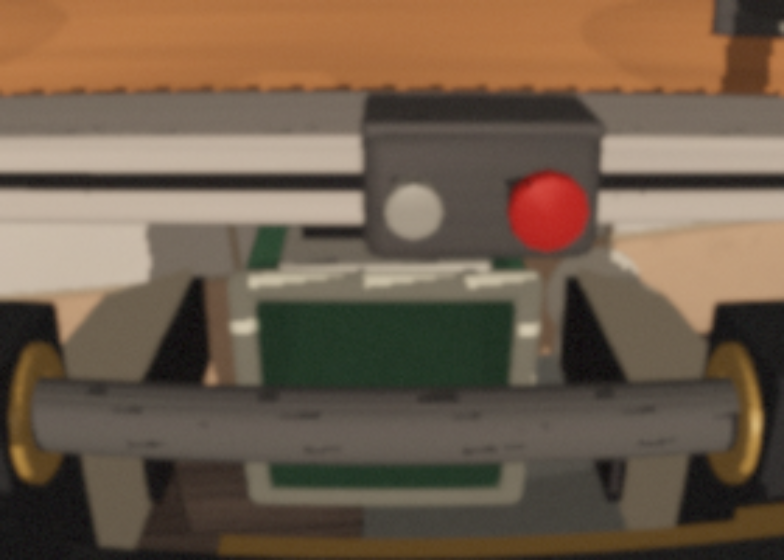

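The caddy hangs in the rail under the stop, rim at (245–530, 285), free of the open fingers. The red knob at (548,210) probably rides on the catch, so I'll lift clear and compare the heights.

{"api": "arm_command", "payload": {"xyz": [[0,0,6],[0,0,12],[0,0,20],[0,0,20],[0,0,12],[0,0,0],[0,0,0]], "spin": [0,0,0,0,0,0,0]}}

```text
time: 29.95
tool_pos: [0.4639, 0.0615, 0.4289]
tool_rot: [3.141, -0.0, -0.112]
contact_force: [1.2, -0.5, -0.9]
opening: 0.0688
grip_force: 0.0
```

```bash
python3 - <<'E'
from meas import *
st();c=read_camera("wrist");np.savez("w8",**c)
o=np.array([482.4,-91.7])  # mouth estimate: local x across, y along rail
for f in("w5","w6","w7","w8"):
    C=dict(np.load(f+".npz"));P=wcloud(C)*1000;L=P.copy();L[...,:2]=(P[...,:2]-o)@R
    I=C["img"].astype(int);k=(I[...,0]>90)&(I[...,1]<50)&(I[...,2]<50)&(L[...,2]>205)&(L[...,2]<245)&(L[...,0]<20)&(L[...,1]<250)&(abs(L[...,0])<20)
    v,u=np.nonzero(k);print(f,"knob n",k.sum(),"z",np.percentile(L[k][:,2],[20,50,80,95]).round(2),"xy",np.median(L[k][:,:2],0).round(1))
    b=(L[...,2]>214)&(L[...,2]<225)&(I.max(-1)<80)&(abs(L[...,0])<15)&(L[...,1]>90)&(L[...,1]<210);print("   block y",np.percentile(L[b][:,1],[1,99]).round(1),"z",np.median(L[b][:,2]).round(2))
    if f in("w7","w8"):
        r=(L[...,2]>208)&(L[...,2]<216)&(L[...,0]<-17)&(L[...,0]>-66)&(L[...,1]>110)&(L[...,1]<210)&(I.min(-1)>70)
        print("   rim",r.sum(),"z",np.median(L[r][:,2]),"y",np.percentile(L[r][:,1],[1,99]),"x",np.percentile(L[r][:,0],[1,99]))
E
```

```text
t 29.95 p [463.85  61.54 428.91] yaw [179.99  -0.    -6.44] F [ 1.19 -0.48 -0.95] open 68.81 0.0
w5 knob n 301 z [225.62 226.43 227.04 227.53] xy [  3.1 125.8]
   block y [117.6 149.2] z 219.1
w6 knob n 475 z [225.62 226.42 227.12 227.79] xy [  2.4 127. ]
   block y [118.1 150. ] z 218.45
w7 knob n 499 z [226.1  226.85 227.46 227.93] xy [  2.5 127.5]
   block y [119.3 151.8] z 218.52
   rim 862 z 209.5664817794573 y [110.49503619 200.19286039] x [-32.76218875 -17.0679355 ]
w8 knob n 168 z [226.23 226.83 227.52 228.02] xy [  1.7 127.3]
   block y [119.1 151.5] z 218.65
   rim 478 z 209.0927354189469 y [124.6312282  173.23187921] x [-49.82386824 -17.08638363]
```

{"api": "arm_command", "payload": {"xyz": [[0,0,0],[0,0,0],[0,0,0],[0,0,0],[0,0,0],[0,0,0]], "spin": [0,0,0,0,0,0]}}

```text
time: 30.6
tool_pos: [0.464, 0.0615, 0.429]
tool_rot: [3.141, 0.0, -0.112]
contact_force: [0.2, -0.6, 0.6]
opening: 0.0685
grip_force: 0.0
```

```bash
python3 - <<'E'
from meas import *
c=read_camera("wrist");A=np.load("w8.npz")["img"].astype(int);print("diff",abs(c["img"].astype(int)-A).mean())
cv2.imwrite("pics/w9.png",cv2.resize(c["img"][130:330,140:420,::-1],(784,560)))
E
```

```text
diff 1.5891666666666666
```

View pics/w9.png

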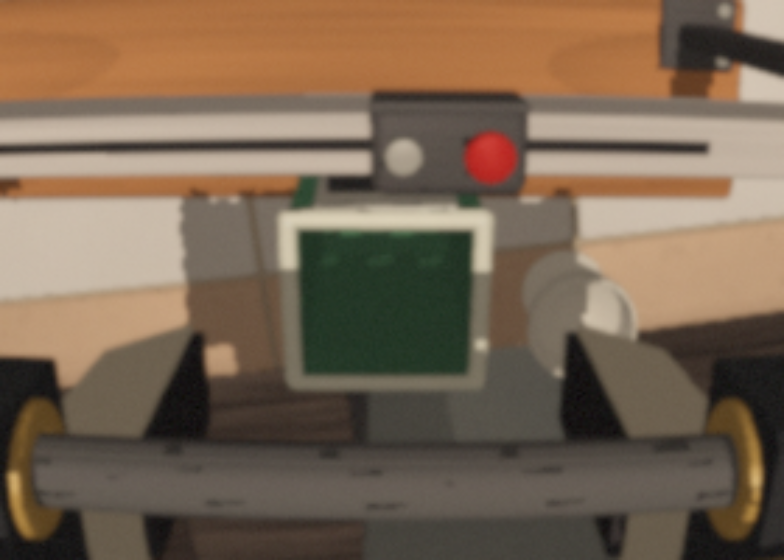

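The caddy hangs still and upright on the rail under the stop, rim (280–490, 215–385). The gripper is clear and the knob is at its original height.

```bash
python3 -c "
from cell import *
print(hand_in())"
```

```text
the job is handed in; nothing more can be done
None
```

I slid the green caddy along the rail and pressed it onto the buffer to about 9 N; the catch held when I pulled back, and it now hangs by itself with the gripper clear. I handed the job in at about 31 s; the hand-in returned no verdict.

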